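# Open the strip feeder for threading

## Task

Get the strip feeder ready for threading: first slide the idler block along its channel, under the bridge, until it is fully home against its stop, without lifting it out of the channel. Then push the sprung orange tensioner arm back past its ratchet click and a little further, clear of the pawl, and finish while holding it compressed there: do not let go, the program ends with the arm held still. Leave the other things on the bench where they are.

Things in the scene. Friction and masses are not known exactly. Their poses are not given: they have to be found in the camera images.
- feeder: Strip feeder: green base plate 270 x 430 mm, 12 mm thick, fixed to the bench. Local x points away from the robot at yaw 0, local y to the left; plate spans x -100 to 170, y -190 to 240 mm, origin on the bench. At local x = -50 mm, along y, runs a channel between two aluminium rails (44 mm apart, tops 32 mm above the bench, y -170 to 55 mm), closed by a dark stop block with its face at y = 45 mm.
- bridge (a point): Middle of the underside of the steel bridge across the channel, 62 mm above the bench; the bridge is 20 mm wide along feeder y, 76 mm along feeder x, its top 70 mm above the bench.
- idler_grip (a point): Idler block, loose in the channel: wooden sled 110 mm long (feeder y), 40 wide, 20 high, about 0.3 kg, low brass roller at its front (top 50 mm above the bench) that passes under the bridge. A blue grip tab stands 42 mm behind its middle, 14 mm thick in feeder x, 24 in y, top 87 mm above the bench; this point is in the tab, 67 mm up. Slides to feeder +y; starts 50 to 100 mm short of home.
- idler_home (a point): Where idler_grip stands when the block is fully home against the stop (fixed on the feeder, 67 mm above the bench).
- tensioner_post (a point): Black upright grip post at the free end of the orange tensioner arm: 18 mm diameter, from 62 to 106 mm above the bench; this point is on its axis, 88 mm up. Below it is a 26 mm aluminium roller (46 to 62 mm) on the arm plate (36 to 46 mm, 22 mm wide). Post axis is 120 mm from the hinge.
- tensioner_hinge (a point): Vertical hinge axis of the tensioner arm (fixed on the feeder). The arm swings horizontally about it.
- tensioner (a joint): Arm angle, rad: 0 at rest (arm points from the hinge to feeder -y); grows counter-clockwise from above, so the post goes back to feeder +x, away from the robot; rear stop at 0.85. A spring pulls it to 0: 3 N at the post at rest, 9 N at the stop, up to 7 N more while lifting the pawl (0.23 to 0.36). The click is at 0.55, where the pawl would catch it; beyond 0.60 it is clear of the pawl.
- pawl (a joint): Red sprung ratchet pawl slider beside the hinge, m: 0 is dropped in; the arm's pin lifts it (towards feeder +y) up to 0.006 on the way, and it snaps back to 0 at the click.
- pawl_knob (a point): Red knob on the pawl slider, 70 mm above the bench; moves with it.
- nail_tub: Clear tub of nails, 68 mm wide, 55 mm high, standing on the feeder's right rear corner; bystander.
- glass_stack: Three small coloured glass pieces, stacked as one, 45 x 62 x 12 mm, lying on the feeder plate; bystander.
- pliers: Red-handled pliers, 130 mm, on the cutting mat right of the feeder; bystander.
- lead_knife: Knife with dark wooden handle, 150 mm, left of the feeder; bystander.
- hammer: Small hammer, 260 mm, left of the feeder; bystander.
- flux_jar: Jar, 64 mm wide, 80 mm high, right of the feeder; bystander.
- bench_brush: Flat bench brush, 140 mm, right of the feeder; bystander.

How it is judged:
On the way, in this order (a step that is already met when the one before it is completed fails the run):
1. the idler block is home against its stop while the tensioner arm has not yet been pushed to the click (horizontal distance between idler_grip and idler_home below 0.005 m and value of joint tensioner below 0.5 rad), for 0.2 s.
2. the tensioner arm has been pushed past the click and the pawl has dropped back in (value of joint tensioner above 0.58 rad and value of joint pawl below 0.002 m), for 0.2 s.
At the end, for the whole second after the job is handed in: Idler block home (its grip point within 5 mm of idler_home seen from above, down in the channel); tensioner arm held still by the gripper beyond 0.60 rad, at least 1.5 N between fingers and arm, the pawl dropped in (under 2 mm) and not touched by the arm (horizontal distance between idler_grip and idler_home below 0.005 m and height (world z) of idler_grip below 0.072 m and value of joint tensioner above 0.6 rad and velocity of joint tensioner between -0.05 and 0.05 rad/s and value of joint pawl below 0.002 m and contact force between the fingers and tensioner above 1.5 N and contact force between pawl and tensioner below 0.5 N); the arm keeps its last pose, push and grip.
It fails at once if the idler block is lifted more than 15 mm off the channel floor (height (world z) of idler_grip above 0.082 m).
It fails at once if another thing on the bench is moved more than 25 mm (distance of any of nail_tub, glass_stack, pliers, lead_knife, hammer, flux_jar, bench_brush from where it was at the start of the episode above 0.025 m).
It also fails if it takes over 48 s, if anything falls off the work surface, if the arm or the gripper's body presses on something with over 40 N, if the wrist force passes 120 N, or if a joint passes its speed limit or range.

## Robot

A 7-joint arm with a two-finger parallel gripper is mounted at the origin on the work surface. World frame = base frame: x ahead of the robot, y to its left, z up, the work surface at z = 0. Lengths are in m, angles in rad, forces in N, time in s.
With the tool pointing down it reaches from about 0.35 to 0.9 m from the base axis. Payload 8.1 kg.
Tool frame: the origin (TCP) lies between the finger pads; the fingertips stand 19 mm ahead of it and the grasp point (between the pads) is the TCP; z points along the fingers, y is the line along which they close (so a half turn about z gives the same grasp; the last joint's range is limited). The gripper opens to 92 mm and grips with 3 to 60 N. Pads are 19 mm wide; open, the fingers measure 130 mm over their backs; the gripper's body (75 mm by 190 mm) begins 47 mm behind the grasp point.
Start: joints at [-1.396, 0.434, 0.025, 1.573, -0.012, 1.134, -0.075], TCP at [0.171, 0.601, 0.246] pointing down, gripper open.
Joint ranges: [-2.62, 2.62], [-0.44, 2.09], [-1.27, 1.32], [0.08, 2.57], [-1.32, 4.46], [0.12, 2], [-2.74, 2.74]. Speed limits (rad/s): [2.22, 2.22, 3.01, 3.01, 3.14, 3.14, 3.14].

## Interface

Orientations are given as a unit quaternion [x, y, z, w].
In Python, from rig import r, read_camera, order gives the robot as it stands.
- The arm moves only by the shell command python3 -m handwheel 'ROWS' [FORCE]. ROWS is JSON, a list of rows, each a list of 3 entries, a list of its own where there are three numbers: the closure, from -1 (fully open) to 1 (shut), then the shift along the tool's x, y, z in m, then the turn, a rotation vector about the tool's x, y, z in degrees. In form: [[gripper, [tx, ty, tz], [rx, ry, rz]], ...]. A call has 1 to 12 rows; each row shifts and turns the commanded pose from where the row before left it, along the tool's axes as they then stand; what a row does not reach is not made up. A row lasts 1/10 s, in which the tool goes at most 50 mm and 8.59 degrees, less where a joint would pass 70% of its speed; a pose out of reach is approached as far as the arm can. A call with a gripper value outside its range is refused whole. The fingers move at their own pace and stop on an object; FORCE is the grip in N (left out, the last holds). Time passes only in rows, so rows that do not move let the fingers close. It gives the time, the measured TCP pose, the force, the opening and the grip force at its end, in the units of the state.
- r.get_state(): the state, without advancing time (a new reading comes with each control period).
- read_camera(name): name is "scene" or "top" or "wrist"; returns a dict with "image" (400x640x3 uint8, red, green, blue), "depth" (400x640 float32, m along the optical axis (not along the pixel's ray), 0 where there is no reading), "intrinsics" (3x3 intrinsics, pixels), "origin" and "rotation" of the camera in the world. Camera axes: x right, y down, z forward; pixel columns grow to the right and rows downward; lengths in m; the calibration is good to about 2 mm. The wrist camera is an equidistant fisheye: a pixel r from the principal point sees the ray r / f radians off the axis. A picture is of the moment at which its call begins.
- order.sign_off(): hands the job in; it is judged then, once.
The state is a dict: "clock": time; "joint_positions": joint angles; "dq": joint speeds; "joint_torque": joint torques, N m; "tool_pos": TCP position; "ee_rot": TCP orientation; "wrist_force": force on the tool from outside, world axes, zero at the start; "ft_torque": the same for the moment, N m; "width": finger opening in m; "grasp_force": force on a finger pad.
Only numpy, scipy, OpenCV 4.12 (cv2) and the standard library are available. Lean on these libraries where they do the work, as an engineer would, in place of code of your own. Each camera call takes 0.05 s, during which the arm holds its last target. There are 200 camera calls.

## Working session

There is one attempt and no reset: what is moved stays moved. The work goes in short steps, Python scripts to look and compute and a shell command to move; the robot and the scene stay as the last step left them, time stands still between calls to the robot, and variables do not carry over. Pictures are saved under pics/ and viewed, at most 10 in all, crops included, and the job is handed in when it is done.

```bash
mkdir -p pics; ls; cat > h.py <<'E'
import numpy as np, cv2
from rig import r, read_camera, order
def save(n,f):
    c=read_camera(n); cv2.imwrite(f,c["image"][:,:,::-1]); np.savez(f[:-4]+".npz",**c); return c
def ray(c,u,v,z):
    K=c["intrinsics"]; d=c["rotation"]@np.array([(u-K[0,2])/K[0,0],(v-K[1,2])/K[1,1],1]); o=np.array(c["origin"])
    return o+d*(z-o[2])/d[2]
E
python3 - <<'E'
from h import *
for n in("scene","top"):
    c=save(n,f"pics/{n}0.png"); print(n,c["origin"],c["rotation"],c["intrinsics"])
print(r.get_state())
E
```

```text
pics
scene [ 1.44653535 -0.93048062  0.91608861] [ 0.80984239  0.33329913 -0.178055   -0.44873535] [[455.70410715   0.         323.87056352]
 [  0.         455.70410715 198.07896899]
 [  0.           0.           1.        ]]
top [ 4.43087983e-01 -1.00814540e-03  1.35364836e+00] [-0.70079531  0.71238392 -0.02546424  0.02732503] [[440.70647868   0.         323.11159658]
 [  0.         440.70647868 193.80580956]
 [  0.           0.           1.        ]]
{'clock': 0.1, 'joint_positions': array([-1.39557055,  0.43511792,  0.02499232,  1.57400669, -0.01158103,
        1.13398413, -0.07511033]), 'dq': array([-0.00233003, -0.00194117,  0.00259692, -0.00269331,  0.00068961,
       -0.00168759, -0.00296658]), 'joint_torque': array([ 2.53921244e-03, -6.69119239e+01,  9.87550579e-01, -3.15139353e+01,
       -6.05732971e-02,  3.74388951e-02,  3.99632268e-05]), 'tool_pos': array([0.17136351, 0.60060557, 0.24504541]), 'ee_rot': array([ 1.38510445e-01,  9.90360735e-01, -6.85454956e-04, -2.03090843e-05]), 'wrist_force': array([ 0.08244585, -0.31923317,  1.23956684]), 'ft_torque': array([-0.01587544,  0.03422869, -0.01469522]), 'grasp_force': 0.0, 'width': 0.09155383372021443}
```

Rotations are quaternions.

View pics/top0.png

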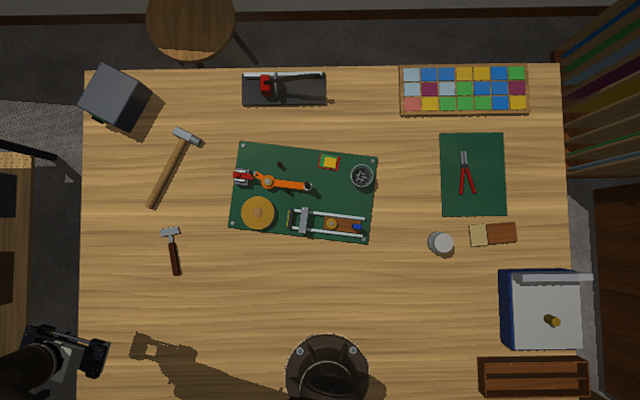

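View pics/scene0.png

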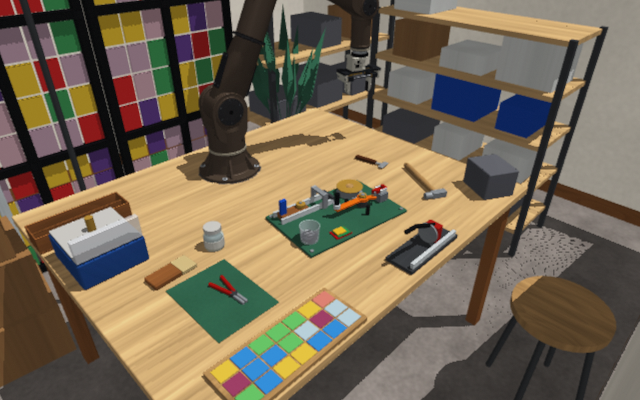

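The top view shows the plate with corners near (240,142), (378,157), (368,244) and (229,228). The blue tab is at about (357,227), the bridge at (304,220), the hinge at about (265,182), the post at about (308,187) and the red pawl at (243,177). The scene view shows the same layout from the far side.

```bash
cat >> h.py <<'E'
from scipy.spatial.transform import Rotation as R
_ray=ray
def ray(c,u,v,z):
    c=dict(c); q=np.array(c["rotation"]); c["rotation"]=R.from_quat(q).as_matrix() if q.size==4 else q
    return _ray(c,u,v,z)
E
python3 - <<'E'
from h import *
c=dict(np.load("pics/top0.npz")); im=c["image"]
hsv=cv2.cvtColor(im,cv2.COLOR_RGB2HSV)
g=cv2.inRange(hsv,(60,80,30),(95,255,140)); g[:,:225]=0; g[:,385:]=0; g[:135]=0; g[250:]=0
cn=np.vstack([k for k in cv2.findContours(g,0,2)[0] if len(k)>10])
rect=cv2.minAreaRect(cn); b=cv2.boxPoints(rect); print(rect)
W=np.array([ray(c,u,v,.012) for u,v in b]); print(b,W.round(4)); print(np.linalg.norm(W-np.roll(W,1,0),axis=1))
# local: sort: bottom-left in image = (-x,+y)
q=cv2.minAreaRect((W[:,:2]*1000).astype(np.float32)); 
ctr=W[:,:2].mean(0)
e=W[np.argsort(W[:,1])]; yv=(e[2:].mean(0)-e[:2].mean(0))[:2]; yv/=np.linalg.norm(yv)
xv=np.array([yv[1],-yv[0]]); O=ctr-xv*.035-yv*.025
print("origin",O,"yaw deg",np.degrees(np.arctan2(xv[1],xv[0])))
np.savez("feeder.npz",O=O,xv=xv,yv=yv)
loc=lambda p:((p[:2]-O)@xv,(p[:2]-O)@yv)
def blob(lo,hi,box,z,n):
    m=cv2.inRange(hsv,lo,hi); k=np.zeros_like(m); x0,x1,y0,y1=box; k[y0:y1,x0:x1]=m[y0:y1,x0:x1]
    p=cv2.findNonZero(k); mm=p.reshape(-1,2).mean(0); P=ray(c,*mm,z); print(n,len(p),p.reshape(-1,2).min(0),p.reshape(-1,2).max(0),P.round(4),np.round(loc(P),4))
blob((105,100,40),(130,255,255),(340,370,215,240),.08,"tab")
blob((0,0,0),(180,255,50),(298,318,178,197),.106,"post")
blob((5,150,120),(18,255,255),(245,315,165,200),.046,"orange")
blob((0,150,80),(4,255,255),(228,260,165,195),.07,"pawl")
big=cv2.resize(im[135:250,222:388],None,fx=4.8,fy=4.8,interpolation=2)
cv2.imwrite("pics/crop.png",big[:,:,::-1])
E
```

```text
((302.4853515625, 192.1201629638672), (140.3988800048828, 87.0865249633789), 6.9529571533203125)
[[227.53108 226.84525]
 [238.07326 140.39917]
 [377.43964 157.39508]
 [366.89746 243.84116]] [[ 0.4476  0.2937  0.012 ]
 [ 0.7129  0.2611  0.012 ]
 [ 0.6528 -0.1669  0.012 ]
 [ 0.3895 -0.1283  0.012 ]]
[0.42597186 0.26723605 0.43224077 0.26616479]
origin [0.51259978 0.04495643] yaw deg -7.918274951149995
tab 48 [352 224] [361 229] [ 0.4429 -0.094   0.08  ] [-0.0499 -0.1472]
post 120 [298 182] [317 196] [0.5478 0.041  0.106 ] [0.0354 0.0009]
orange 334 [253 171] [303 189] [0.5784 0.1324 0.046 ] [0.0531 0.0956]
pawl 99 [233 172] [253 179] [0.5976 0.2357 0.07  ] [0.0579 0.2007]
```

View pics/crop.png

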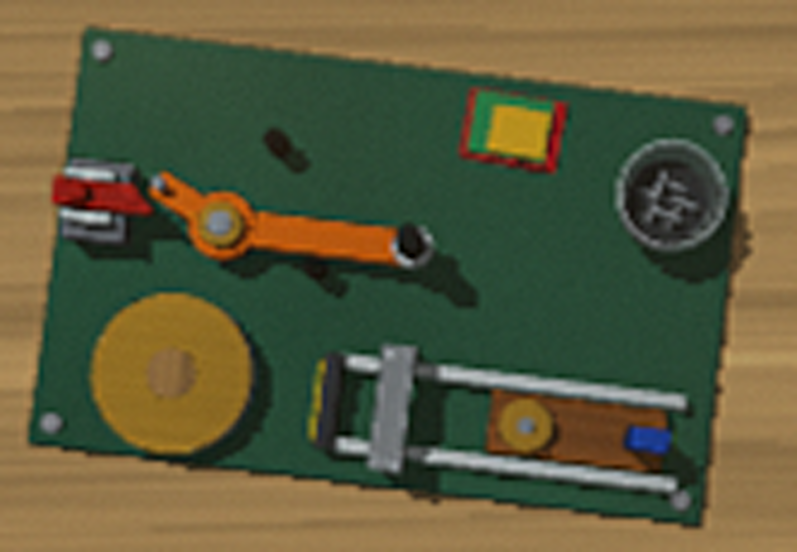

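The crop shows the tab at (648,440), the bridge at (392,408), the hinge at (220,222), the post top at (412,243), the glass at (515,130) and the tub at (672,195).

```bash
cat >> h.py <<'E'
def plan(P,yaxis=None):
    s=r.get_state(); M=R.from_quat(s["ee_rot"]).as_matrix(); d=M.T@(np.array(P)-s["tool_pos"])
    print("tcp",s["tool_pos"].round(4),"y",M[:,1].round(3),"z",M[:,2].round(3),"shift tool mm",(d*1000).round(1),"t",s["clock"])
    if yaxis is not None:
        y=np.array([*yaxis,0.]); y/=np.linalg.norm(y)
        if y@M[:,1]<0:y=-y
        z=np.array([0,0,-1.]); T=np.column_stack([np.cross(y,z),y,z]); print("turn tool deg",np.degrees(R.from_matrix(M.T@T).as_rotvec()).round(2),"shift after", (T.T@(np.array(P)-s["tool_pos"])*1000).round(1))
def F(x,y,z):
    f=np.load("feeder.npz"); p=f["O"]+x*f["xv"]+y*f["yv"]; return np.array([*p,z])
E
python3 - <<'E'
from h import *
f=np.load("feeder.npz"); c=dict(np.load("pics/top0.npz"))
for n,(a,b),z in [("bridge",(392,408),.07),("post",(410,242),.106),("hinge",(222,222),.05),("tabtop",(648,436),.087),("stop",(330,400),.035),("rollr",(412,243),.06)]:
    p=ray(c,222+a/4.8-.4,135+b/4.8-.4,z)[:2]; q=p-f["O"]; print(n,p.round(4),(q@f["xv"]).round(4),(q@f["yv"]).round(4))
plan(F(-.05,-.147,.245),f["xv"])
E
```

```text
bridge [0.4649 0.0605] -0.0494 0.0088
post [0.5623 0.0469] 0.0489 0.0087
hinge [0.582  0.1653] 0.0521 0.1288
tabtop [ 0.4454 -0.0929] -0.0476 -0.1458
stop [0.4711 0.1007] -0.0488 0.0495
rollr [0.566  0.0474] 0.0526 0.0098
tcp [0.1714 0.6006 0.245 ] y [ 0.274  0.962 -0.001] z [-0.    -0.001 -1.   ] shift tool mm [-451.5 -593.2    0.9] t 0.1
turn tool deg [-6.000e-02  6.000e-02  8.199e+01] shift after [-650.3  364.5    0. ]
```

```bash
python3 -m handwheel '[[-1,[-0.042,-0.008,0],[0,0,4.5]],[-1,[-0.042,-0.008,0],[0,0,4.5]],[-1,[-0.042,-0.008,0],[0,0,4.5]],[-1,[-0.042,-0.008,0],[0,0,4.5]],[-1,[-0.042,-0.008,0],[0,0,4.5]],[-1,[-0.042,-0.008,0],[0,0,4.5]],[-1,[-0.042,-0.008,0],[0,0,4.5]],[-1,[-0.042,-0.008,0],[0,0,4.5]],[-1,[-0.042,-0.008,0],[0,0,4.5]],[-1,[-0.042,-0.008,0],[0,0,4.5]],[-1,[-0.042,-0.008,0],[0,0,4.5]],[-1,[-0.042,-0.008,0],[0,0,4.5]]]' 20
python3 -c "
from h import *
plan(F(-.05,-.147,.245),np.load('feeder.npz')['xv'])"
```

```text
clock: 1.3
tool_pos: [0.4799, 0.2126, 0.2455]
ee_rot: [0.574, 0.819, -0.0, 0.0]
wrist_force: [2.0, 0.9, 0.1]
width: 0.092
grasp_force: 0.0
tcp [0.4799 0.2126 0.2455] y [ 0.94  0.34 -0.  ] z [-0. -0. -1.] shift tool mm [-275.4 -139.1    0.6] t 1.3
turn tool deg [-1.000e-02  1.000e-02  2.781e+01] shift after [-308.5    5.5    0.5]
```

```bash
python3 -m handwheel '[[-1,[0,0,0],[0,0,7]],[-1,[0,0,0],[0,0,7]],[-1,[0,0,0],[0,0,7]],[-1,[0,0,0],[0,0,6.8]],[-1,[-0.039,0.001,0],[0,0,0]],[-1,[-0.039,0.001,0],[0,0,0]],[-1,[-0.039,0.001,0],[0,0,0]],[-1,[-0.039,0.001,0],[0,0,0]],[-1,[-0.039,0.001,0],[0,0,0]],[-1,[-0.039,0,0],[0,0,0]],[-1,[-0.038,0,0],[0,0,0]],[-1,[-0.036,0,0],[0,0,0]]]'
python3 -m handwheel '[[-1,[0,0,0.03],[0,0,0]],[-1,[0,0,0.03],[0,0,0]],[-1,[0,0,0],[0,0,0]]]'
python3 - <<'E'
from h import *
plan(F(-.05,-.147,.072),np.load('feeder.npz')['xv'])
c=save("wrist","pics/w1.png"); print(c["origin"],c["rotation"],c["intrinsics"])
E
```

```text
clock: 2.5
tool_pos: [0.4424, -0.0931, 0.2457]
ee_rot: [0.753, 0.658, 0.0, -0.0]
wrist_force: [0.9, -0.4, 0.5]
width: 0.0917
grasp_force: 0.0
clock: 2.8
tool_pos: [0.4406, -0.0914, 0.1831]
ee_rot: [0.753, 0.658, -0.002, -0.002]
wrist_force: [-0.6, 0.4, 0.1]
width: 0.0918
grasp_force: 0.0
tcp [ 0.4406 -0.0914  0.1831] y [ 0.991 -0.135 -0.006] z [-0.006 -0.    -1.   ] shift tool mm [ -1.9   3.1 111.1] t 2.8
turn tool deg [-0.33  0.06  0.15] shift after [ -2.    2.5 111.1]
[ 0.45363021 -0.01382794  0.32135007] [ 0.98703915 -0.06686448 -0.01237899  0.14536031] [[309.70691629   0.         323.40689372]
 [  0.         309.70691629 200.41450982]
 [  0.           0.           1.        ]]
```

View pics/w1.png

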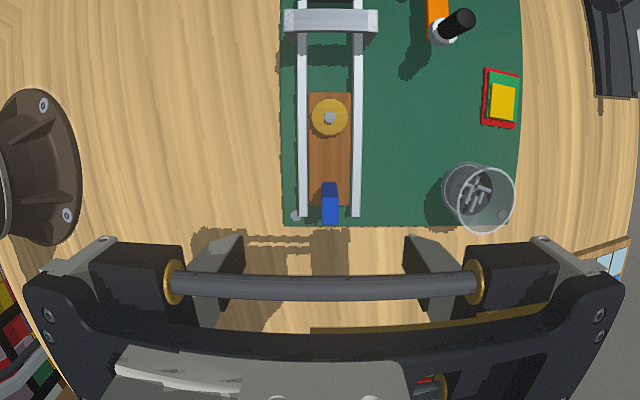

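The wrist view shows the tab's top face at about (330,189), the roller at (330,117), the bridge at (331,20), the post top at about (463,18) and the tub at (478,198).

```bash
cat >> h.py <<'E'
def fray(c,u,v,z):
    K=c["intrinsics"]; a=np.array([(u-K[0,2]),(v-K[1,2])])/K[0,0]; t=np.linalg.norm(a)
    d=R.from_quat(c["rotation"]).as_matrix()@np.array([*(a/t*np.sin(t)),np.cos(t)]); o=np.array(c["origin"]); return o+d*(z-o[2])/d[2]
def loc(p):
    f=np.load("feeder.npz"); q=p[:2]-f["O"]; return np.array([q@f["xv"],q@f["yv"]]).round(4)
E
python3 - <<'E'
from h import *
c=dict(np.load("pics/w1.npz"))
h=cv2.cvtColor(c["image"],cv2.COLOR_RGB2HSV); m=cv2.inRange(h,(105,100,40),(130,255,255)); m[:160]=0;m[235:]=0;m[:,:300]=0;m[:,360:]=0
p=cv2.findNonZero(m).reshape(-1,2); print(p.min(0),p.max(0))
for row in range(p[:,1].min(),p[:,1].max()+1,3):
    q=p[p[:,1]==row]; print(row,q[:,0].min(),q[:,0].max(),h[row,int(q[:,0].mean())])
for n,u,v,z in [("tabtop",330,189,.087),("bridge",331,14,.07),("post",463,18,.106),("roller",329,117,.05),("tub",478,190,.067),("glass",502,100,.024)]:
    P=fray(c,u,v,z); print(n,P.round(4),loc(P))
E
```

```text
[321 182] [338 224]
182 324 331 [116  96 109]
185 322 335 [113 148 119]
188 322 336 [113 145 116]
191 322 336 [112 150 119]
194 322 336 [113 156 116]
197 322 337 [111 186 160]
200 321 338 [110 195 186]
203 321 338 [110 188 186]
206 321 338 [110 194 184]
209 321 338 [111 184 186]
212 321 338 [111 187 184]
215 321 338 [111 190 184]
218 321 338 [111 187 183]
221 321 338 [111 187 185]
224 323 336 [109 172 147]
tabtop [ 0.4493 -0.0751  0.087 ] [-0.0462 -0.1277]
bridge [0.4693 0.0651 0.07  ] [-0.0457  0.014 ]
post [0.5643 0.0468 0.106 ] [0.0509 0.009 ]
roller [ 0.4562 -0.0206  0.05  ] [-0.0468 -0.0727]
tub [ 0.585  -0.0988  0.067 ] [ 0.0915 -0.1324]
glass [ 0.6417 -0.0181  0.024 ] [ 0.1366 -0.0446]
```

```bash
python3 - <<'E'
from h import *
c=dict(np.load("pics/w1.npz"))
for u,v in[(329.5,197),(329.5,210.5),(329.5,225)]:
    P=fray(c,u,v,.087); print(P.round(4),loc(P))
plan([*fray(c,329.5,210.5,.087)[:2],.072],np.load('feeder.npz')['xv'])
E
```

```text
[ 0.448  -0.0815  0.087 ] [-0.0465 -0.1342]
[ 0.4466 -0.0926  0.087 ] [-0.0464 -0.1454]
[ 0.445 -0.105  0.087] [-0.0463 -0.1578]
tcp [ 0.4417 -0.0915  0.1848] y [ 0.991 -0.135 -0.004] z [-0.004 -0.    -1.   ] shift tool mm [ -0.4   5.4 112.8] t 2.85
turn tool deg [-0.22  0.05  0.16] shift after [ -0.4   5.  112.8]
```

```bash
python3 -m handwheel '[[-1,[0,0.004,0.03],[0,0,0]],[-1,[0,0,0.03],[0,0,0]],[-1,[0,0,0.03],[0,0,0]],[-1,[0,0,0.02],[0,0,0]],[-1,[0,0,0],[0,0,0]],[1,[0,0,0],[0,0,0]],[1,[0,0,0],[0,0,0]],[1,[0,0,0],[0,0,0]],[1,[0,0,0],[0,0,0]],[1,[0,0,0],[0,0,0]],[1,[0,0,0],[0,0,0]],[1,[0,0,0],[0,0,0]]]' 12
python3 -c "
from h import *
plan(F(-.047,-.052,.074),np.load('feeder.npz')['xv'])"
```

```text
clock: 4.05
tool_pos: [0.447, -0.0921, 0.0758]
ee_rot: [0.753, 0.658, 0.0, -0.0]
wrist_force: [-0.9, 0.5, -0.1]
width: 0.0403
grasp_force: 0.0
tcp [ 0.447  -0.0921  0.0758] y [ 0.991 -0.134  0.   ] z [ 0.  0. -1.] shift tool mm [92.7 -0.6  1.8] t 4.05
turn tool deg [ 0.   -0.01  0.19] shift after [92.7 -0.9  1.8]
```

```bash
python3 -m handwheel '[[1,[0,0,0],[0,0,0]],[1,[0,0,0],[0,0,0]],[1,[0,0,0],[0,0,0]],[1,[0,0,0],[0,0,0]],[1,[0,0,0],[0,0,0]],[1,[0,0,0],[0,0,0]],[1,[0,0,0],[0,0,0]]]'
```

```text
clock: 4.75
tool_pos: [0.4469, -0.092, 0.0757]
ee_rot: [0.753, 0.658, -0.0, -0.0]
wrist_force: [-0.6, -0.2, -1.0]
width: 0.0142
grasp_force: 12.0
```

Gripped: the width of 14.2 mm matches the tab. Now I'll slide it.

```bash
python3 -m handwheel '[[1,[0.005,0,0],[0,0,0]],[1,[0.01,0,0],[0,0,0]],[1,[0.01,0,0],[0,0,0]],[1,[0.01,0,0],[0,0,0]],[1,[0.01,0,0],[0,0,0]],[1,[0.01,0,0],[0,0,0]],[1,[0.01,0,0],[0,0,0]],[1,[0.01,0,0],[0,0,0]],[1,[0.005,0,0],[0,0,0]],[1,[0,0,0],[0,0,0]]]'
python3 -c "
from h import *
plan(F(-.047,-.052,.074))"
```

```text
clock: 5.75
tool_pos: [0.4579, -0.0119, 0.0757]
ee_rot: [0.753, 0.658, 0.0, -0.0]
wrist_force: [-0.1, -0.5, -1.7]
width: 0.0138
grasp_force: 12.0
tcp [ 0.4579 -0.0119  0.0757] y [ 0.991 -0.133  0.   ] z [ 0.  0. -1.] shift tool mm [11.8 -0.6  1.7] t 5.75
```

```bash
python3 -m handwheel '[[1,[0.003,0,0],[0,0,0]],[1,[0.003,0,0],[0,0,0]],[1,[0.002,0,0],[0,0,0]],[1,[0,0,0],[0,0,0]]]'
python3 -m handwheel '[[1,[0.002,0,0],[0,0,0]],[1,[0.002,0,0],[0,0,0]],[1,[0,0,0],[0,0,0]]]'
python3 -m handwheel '[[1,[0.002,0,0],[0,0,0]],[1,[0,0,0],[0,0,0]]]'
python3 -c "
from h import *
plan(F(-.047,-.052,.074))"
```

```text
clock: 6.15
tool_pos: [0.4589, -0.0047, 0.0757]
ee_rot: [0.753, 0.658, 0.0, -0.0]
wrist_force: [0.1, 0.5, -2.6]
width: 0.0142
grasp_force: 12.0
clock: 6.45
tool_pos: [0.4594, -0.0006, 0.0757]
ee_rot: [0.753, 0.658, 0.0, -0.0]
wrist_force: [-0.2, 0.2, -2.4]
width: 0.0141
grasp_force: 12.0
clock: 6.65
tool_pos: [0.4597, 0.0012, 0.0757]
ee_rot: [0.753, 0.658, 0.0, 0.0]
wrist_force: [0.5, 0.1, -2.5]
width: 0.014
grasp_force: 12.0
tcp [0.4597 0.0012 0.0757] y [ 0.991 -0.134  0.   ] z [ 0. -0. -1.] shift tool mm [-1.3 -0.6  1.7] t 6.65
```

```bash
for i in 1; do python3 -m handwheel '[[1,[0.002,0,0],[0,0,0]],[1,[0,0,0],[0,0,0]]]' | sed -n '2p;4p'; python3 -m handwheel '[[1,[0.002,0,0],[0,0,0]],[1,[0,0,0],[0,0,0]]]'| sed -n '2p;4p'; python3 -m handwheel '[[1,[0.002,0,0],[0,0,0]],[1,[0,0,0],[0,0,0]]]'| sed -n '2p;4p'; done
```

```text
tool_pos: [0.4596, 0.0014, 0.0758]
wrist_force: [-2.3, -7.2, 1.8]
tool_pos: [0.4596, 0.0022, 0.0759]
wrist_force: [-2.7, -12.0, 3.5]
tool_pos: [0.4599, 0.0038, 0.0759]
wrist_force: [-3.5, -12.5, 5.7]
```

Contact: the force rose to 12 N and the stop is holding. I'll release, rise and check.

```bash
python3 -m handwheel '[[-1,[-0.003,0,0],[0,0,0]],[-1,[0,0,0],[0,0,0]],[-1,[0,0,0],[0,0,0]],[-1,[0,0,0],[0,0,0]],[-1,[0,0,0],[0,0,0]],[-1,[0,0,-0.03],[0,0,0]],[-1,[0,0,-0.04],[0,0,0]],[-1,[0,0,-0.04],[0,0,0]],[-1,[-0.04,0,0],[0,0,0]],[-1,[-0.04,0,0],[0,0,0]],[-1,[-0.04,0,0],[0,0,0]],[-1,[0,0,0],[0,0,0]]]' 
python3 - <<'E'
from h import *
c=save("wrist","pics/w2.png"); 
t=save("top","pics/top2.png"); im=t["image"]
cv2.imwrite("pics/w2b.png",np.vstack([c["image"][:250,100:600][:,:,::-1],cv2.resize(im[145:250,222:388],(500,316),interpolation=2)[:,:,::-1]]))
E
```

```text
clock: 8.45
tool_pos: [0.4429, -0.1199, 0.1863]
ee_rot: [0.755, 0.655, -0.0, 0.001]
wrist_force: [-1.1, 0.6, 0.4]
width: 0.0918
grasp_force: 0.0
```

View pics/w2b.png

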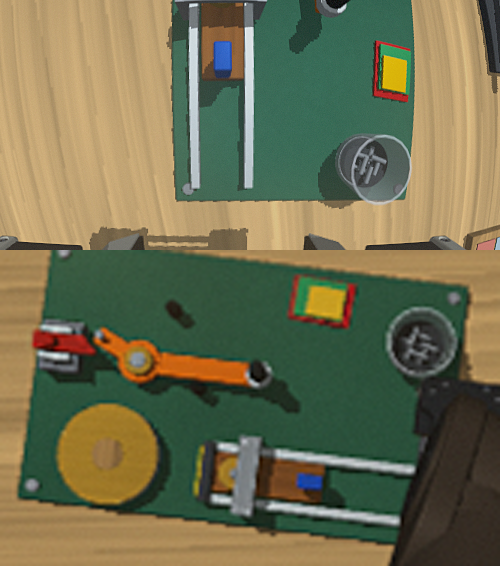

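The block is at the stop: its front edge meets the dark stop at about crop (213,470), with the tab at (310,481). The tensioner is still at rest. With the fingers fully open, one of them would come near the bridge, so I'll approach the post half open.

```bash
python3 - <<'E'
from h import *
c=dict(np.load("pics/top2.npz")); 
P=ray(c,222+(310+.5)*166/500-.5,145+(481-250+.5)*105/316-.5,.087); print("tab",loc(P))
h=cv2.cvtColor(c["image"],cv2.COLOR_RGB2HSV);m=cv2.inRange(h,(105,100,40),(130,255,255));m[:200]=0;m[240:]=0;m[:,:300]=0;m[:,:345][:, :300]=0;m[:,340:]=0
q=cv2.findNonZero(m).reshape(-1,2).mean(0);print(q,loc(ray(c,*q,.085)))
plan(F(.052,.009,.14),np.load("feeder.npz")["xv"])
E
```

```text
tab [-0.0473 -0.0534]
[324.5  221.75] [-0.0483 -0.0532]
tcp [ 0.4438 -0.1154  0.1858] y [ 0.991 -0.137  0.   ] z [ 0.  0. -1.] shift tool mm [177.2  98.3  45.8] t 8.55
turn tool deg [ 0.01 -0.02  0.06] shift after [177.3  98.1  45.8]
```

```bash
python3 -m handwheel '[[0,[0.03,0.02,0],[0,0,0]],[0,[0.03,0.02,0],[0,0,0]],[0,[0.03,0.02,0],[0,0,0]],[0,[0.03,0.02,0],[0,0,0]],[0,[0.03,0.018,0],[0,0,0]],[0,[0.027,0,0],[0,0,0]],[0,[0,0,0.02],[0,0,0]],[0,[0,0,0.02],[0,0,0]],[0,[0,0,0],[0,0,0]],[0,[0,0,0],[0,0,0]]]' 
python3 - <<'E'
from h import *
plan(F(.052,.009,.09),np.load("feeder.npz")["xv"])
c=save("wrist","pics/w3.png")
E
```

```text
clock: 9.55
tool_pos: [0.5645, 0.0485, 0.1457]
ee_rot: [0.753, 0.658, -0.0, -0.0]
wrist_force: [0.3, -0.8, -0.2]
width: 0.0459
grasp_force: 0.0
tcp [0.5645 0.0485 0.1457] y [ 0.991 -0.133 -0.001] z [-0.001  0.    -1.   ] shift tool mm [-1.6  1.1 55.7] t 9.55
turn tool deg [-0.06  0.    0.27] shift after [-1.6  1.1 55.7]
```

View pics/w3.png

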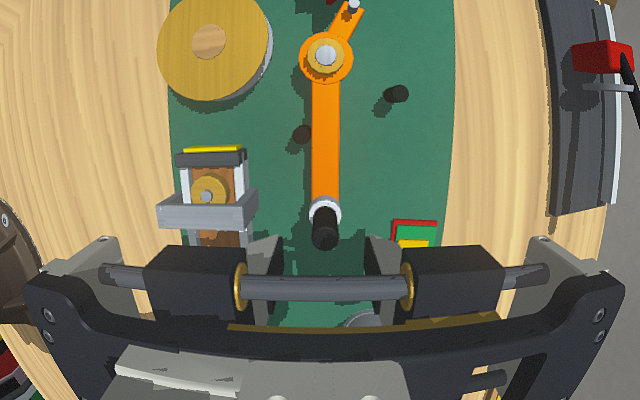

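The post top at (325,240) is centred between the fingertips at (265,250) and (383,250). The hinge is at (325,56), and the idler's front is home at the stop at (210,160). Next I descend and grip.

```bash
python3 -m handwheel '[[0,[-0.002,0,0.02],[0,0,0]],[0,[0,0,0.02],[0,0,0]],[0,[0,0,0.015],[0,0,0]],[1,[0,0,0],[0,0,0]],[1,[0,0,0],[0,0,0]],[1,[0,0,0],[0,0,0]],[1,[0,0,0],[0,0,0]],[1,[0,0,0],[0,0,0]],[1,[0,0,0],[0,0,0]],[1,[0,0,0],[0,0,0]],[1,[0,0,0],[0,0,0]]]' 25
python3 - <<'E'
from h import *
s=r.get_state(); H=F(.052,.129,0); d=s["tool_pos"][:2]-H[:2]; print(np.linalg.norm(d),loc(s["tool_pos"]))
E
```

```text
clock: 10.7
tool_pos: [0.5651, 0.0454, 0.0915]
ee_rot: [0.753, 0.658, 0.001, 0.0]
wrist_force: [-0.6, -1.1, 5.9]
width: 0.0172
grasp_force: 25.0
0.12129231003896948 [0.0519 0.0077]
```

```bash
python3 -m handwheel '[[1,[0.0003,0.0084,0],[0,0,-4]],[1,[0.0003,0.0084,0],[0,0,-4]],[1,[0.0003,0.0084,0],[0,0,-4]],[1,[0.0003,0.0084,0],[0,0,-4]],[1,[0.0003,0.0084,0],[0,0,-4]],[1,[0,0,0],[0,0,0]]]'
cat >> h.py <<'E'
def ang():
    p=loc(r.get_state()["tool_pos"])-np.array([.052,.129]); print("ang",np.arctan2(p[0],-p[1]).round(3),"rad",np.linalg.norm(p).round(4))
E
python3 -c "
from h import *
ang();plan(F(0,0,0))"
```

```text
clock: 11.3
tool_pos: [0.6062, 0.0467, 0.0914]
ee_rot: [0.627, 0.779, -0.0, -0.0]
wrist_force: [-4.5, 0.4, 10.3]
width: 0.018
grasp_force: 25.0
ang 0.341 rad 0.1213
tcp [0.6062 0.0467 0.0914] y [ 0.977  0.214 -0.001] z [-0.001  0.    -1.   ] shift tool mm [ 18.3 -91.8  91.5] t 11.3
```

```bash
python3 -m handwheel '[[1,[0.0003,0.0084,0],[0,0,-4]],[1,[0.0003,0.0084,0],[0,0,-4]],[1,[0.0003,0.0084,0],[0,0,-4]],[1,[0.0003,0.0084,0],[0,0,-4]],[1,[0.0003,0.0084,0],[0,0,-4]],[1,[0,0,0],[0,0,0]],[1,[0,0,0],[0,0,0]],[1,[0,0,0],[0,0,0]],[1,[0,0,0],[0,0,0]]]'
python3 -c "
from h import *
ang();print(r.get_state()['dq'].round(3))
c=save('top','pics/top3.png'); w=save('wrist','pics/w4.png')
cv2.imwrite('pics/f.png',np.vstack([w['image'][:260,100:600][:,:,::-1],cv2.resize(c['image'][135:250,222:388],(500,340),interpolation=2)[:,:,::-1]]))"
```

```text
clock: 12.2
tool_pos: [0.6443, 0.0616, 0.0914]
ee_rot: [0.483, 0.875, -0.001, -0.0]
wrist_force: [-5.3, -2.9, 9.8]
width: 0.0174
grasp_force: 25.0
ang 0.679 rad 0.1213
[-0.    -0.001 -0.    -0.     0.    -0.003 -0.001]
```

View pics/f.png

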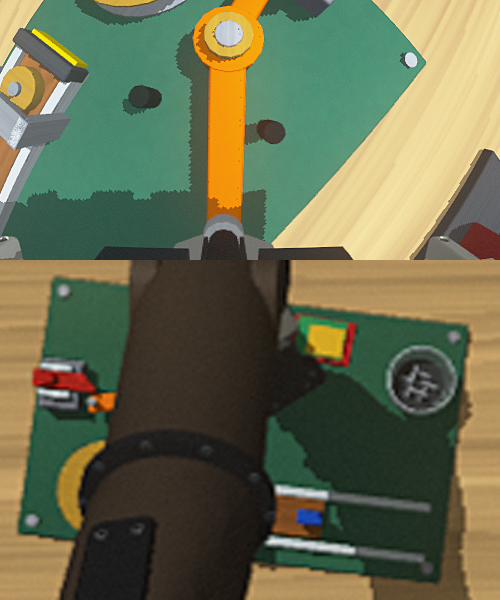

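The wrist view shows the arm straight below the hinge at (229,35) and in line with the gripper. The top view shows the pin at (97,400) past the pawl, which has dropped back in at (65,378), and the idler's tab still home at (310,517).

```bash
python3 -c "
from h import *
print(order.sign_off())"
```

```text
the job is handed in; nothing more can be done
None
```

The idler block is home against its stop and the tensioner is held at about 0.68 rad, past the click with the pawl dropped in; I handed the job in at about 12 s, but sign-off returned no verdict.

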